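# Unstack the drain fittings onto their pipe tails

### The arm

A 6-joint arm with a two-finger parallel gripper is mounted at the origin on the work surface. World frame = base frame: x ahead of the robot, y to its left, z up, the work surface at z = 0. Lengths are in m, angles in rad, forces in N, time in s.
With the tool pointing down it reaches from about 0.25 to 0.775 m from the base axis. Payload 8.9 kg.
Tool frame: the origin (TCP) lies midway between the tips of the shut fingers; the grasp point (between the pads) lies 19 mm behind it; z points along the fingers, y is the line along which they close (so a half turn about z gives the same grasp; the last joint's range is limited). The gripper opens to 85 mm and grips with 20 to 120 N. Pads are 22 mm wide; open, the fingers measure 114 mm over their backs; the gripper's body (76 mm by 85 mm) begins 54 mm behind the grasp point. The pads swing forward as they close: fully open they stand 13 mm farther back than shut.
Start: joints at [1.144, 0.291, -0.153, 1.127, 0, 1.431], TCP at [0.149, 0.503, 0.231] pointing down, gripper open.
Joint ranges: [-2.52, 2.52], [-0.91, 1.74], [-1.3, 1.37], [-1.96, 2.02], [-1.52, 1.47], [-3.14, 3.14]. Speed limits (rad/s): [2.22, 2.22, 2.79, 3.14, 3.14, 3.14].

### API

Orientations are given as a 3x3 rotation matrix whose columns are the frame's x, y, z axes.
In Python, from bench import env gives the robot as it stands.
- The arm moves only by the shell command python3 -m handwheel 'ROWS' [OPENING] [FORCE]. ROWS is JSON, a list of rows, each a list of 2 entries, a list of its own where there are three numbers: the shift along the tool's x, y, z each as a share of 1 m, from -1 to 1, then the turn, a rotation vector about the tool's x, y, z each as a share of 30 degrees, from -1 to 1. A call has 1 to 10 rows; each row is the pose to reach, as a shift and turn from the pose commanded when the call began, along the tool's axes at that moment; what a row does not reach only later rows make up. A row lasts 1/8 s, in which the tool goes at most 62.5 mm and 10.7 degrees, less where a joint would pass 70% of its speed; a pose out of reach is approached as far as the arm can. A call with a number of a shift or a turn outside -1 to 1 is refused whole. A call with a gripper value outside its range is refused whole. OPENING is the opening, from 0 (shut) to 1 (fully open), set as the call begins (- or left out, the last holds). The fingers move at their own pace and stop on an object; FORCE is the grip in N (left out, the last holds). Time passes only in rows, so rows that repeat a pose let the fingers close. It gives the time, the measured TCP pose, the force, the opening and the grip force at its end, in the units of the state.
- env.get_obs(): the state, without advancing time (a new reading comes with each control period).
- env.get_image(name): name is "scene" or "top" or "wrist"; returns a dict with "pixels" (420x560x3 uint8, red, green, blue), "z_map" (420x560 float32, m along the optical axis (not along the pixel's ray), 0 where there is no reading), "fx", "fy", "cx", "cy" (pixels), "T" (4x4, takes a point from camera to world coordinates). Camera axes: x right, y up, looking along -z (the intrinsics and any distortion apply to the point x, -y, -z); pixel columns grow to the right and rows downward; lengths in m; the calibration is good to about 2 mm. A picture is of the moment at which its call begins.
- env.job_done(): hands the job in; it is judged then, once.
Trained networks look in a picture, given as the dict that the camera call returned (one of the last four; its "shot" number tells which), for a name from the list of things; names that differ only in an ending like _2 or _b are one class to them, and where a whole thing is asked for, a point or a joint stands for the part that bears it (a point fixed in the world has none). Each returns a list of dicts, best first, with "p" (0 to 1); they miss things now and then, are a little off and sometimes report something else, mostly with a low value. They report only what shows in the picture. A call takes as long as a camera call.
- env.spot_in(picture, target): "centre" ([x, y, z] in m, in the coordinates of the camera as it stood for that picture, good to about 4 mm: the middle of the surface that is visible of it).
- env.silhouettes(picture, target): "pixels" (420x560 bool, what is visible of it).
The state is a dict: "t": time; "qpos": joint angles; "qvel": joint speeds; "joint_efforts": joint torques, N m; "ee_pos": TCP position; "tcp_rot": TCP orientation; "wrist_force": force on the tool from outside, world axes, zero at the start; "moment": the same for the moment, N m; "finger_gap": opening from 0.0 (shut) to 1.0 (fully open); "grasp_force": force on a finger pad.
Only numpy, scipy, OpenCV 4.12 (cv2) and the standard library are available. Lean on these libraries where they do the work, as an engineer would, in place of code of your own. Each camera call takes 0.05 s, during which the arm holds its last target. There are 200 camera calls.

### The job

Take the stack of drain fittings apart and slip each nut over the upright pipe of its own kind, flat down on the pipe's floor flange: the brass nut on the copper pipe, the white nut on the white pipe, the black nut on the black pipe. The red gasket belongs on the white pipe as well, lying flat on top of the white nut, so first lay it down in the middle of the grey mat, let go of it, and fetch it only once the white nut is down on its pipe. Leave the blue work light standing.

Things in the scene. Friction and masses are not known exactly. Their poses are not given: they have to be found in the camera images.
- brass_nut_c (a point): centre of the brass nut: a plain ring with upright z axis, outer diameter 44, bore 32, height 24 mm, 140 g. At the start it is the top of the stack, lying on the gasket. All four stacked rings lie loosely on one another, centred within about 3 mm per layer.
- gasket_c (a point): centre of the red rubber gasket: a ring with upright z axis, outer diameter 50, bore 38, height 12 mm, 30 g. At the start second from the top, lying on the white nut.
- white_nut_c (a point): centre of the white plastic nut: a ring with upright z axis, outer diameter 58, bore 42, height 24 mm, 50 g. At the start third from the top, lying on the black nut.
- black_nut_c (a point): centre of the black plastic nut: a ring with upright z axis, outer diameter 66, bore 50, height 26 mm, 70 g. At the start the bottom of the stack, lying on the wooden pad.
- wood_pad: fixed wooden pad, 100 x 100 x 5 mm, under the stack; origin at the centre of its underside, on the work surface.
- grey_mat: fixed grey mat, 110 x 110 x 5 mm, empty at the start, for laying the gasket aside; origin at the centre of its underside, on the work surface.
- copper_pipe: fixed upright copper pipe end, outer diameter 22 mm, top at 55 mm above the work surface, its outer rim bevelled by 4 mm over the top 7 mm; at its foot a steel floor flange of diameter 84 mm, 4 mm thick. Origin on the pipe's axis at the work surface, z up.
- white_pipe: fixed upright white plastic pipe end, outer diameter 30 mm; height, bevel, flange and origin as for the copper pipe.
- black_pipe: fixed upright black plastic pipe end, outer diameter 38 mm; height, bevel, flange and origin as for the copper pipe.
- work_light_c (a point): centre of a loose blue and black work light standing on end near the left of the work area, diameter 38, height 95 mm; z axis along its length. Other clutter, not listed, lies about: a roll of tape (14 mm high) between the things, and hand tools, a pipe elbow and a sponge (under 50 mm high) farther out.

How it is judged:
On the way, in this order (a step that is already met when the one before it is completed fails the run):
1. the gasket lies by itself on the middle of the grey mat, let go (horizontal distance between gasket_c and grey_mat below 0.03 m and z of gasket_c in the frame of grey_mat between 0.006 and 0.016 m and angle between the z axis of gasket_c and the z axis of grey_mat, either way round below 0.15 rad and contact force between the fingers and gasket below 0.05 N and linear speed of gasket below 0.02 m/s), for 0.2 s.
2. the white nut is down on the white pipe's flange, let go, before the gasket goes there (horizontal distance between white_nut_c and white_pipe below 0.009 m and z of white_nut_c in the frame of white_pipe between 0.011 and 0.021 m and angle between the z axis of white_nut_c and the z axis of white_pipe, either way round below 0.15 rad and contact force between the fingers and white_nut below 0.05 N and linear speed of white_nut below 0.02 m/s and horizontal distance between gasket_c and white_pipe above 0.05 m), for 0.2 s.
At the end, for the whole second after the job is handed in: Each nut lies flat on the flange of its own pipe (copper, white, black) and the gasket lies flat on the white nut, all within 9 mm of the pipe's axis, 5 mm in height and 0.15 rad of level, at rest; the work light stands (horizontal distance between brass_nut_c and copper_pipe below 0.009 m and z of brass_nut_c in the frame of copper_pipe between 0.011 and 0.021 m and angle between the z axis of brass_nut_c and the z axis of copper_pipe, either way round below 0.15 rad and horizontal distance between each of white_nut_c, gasket_c and white_pipe below 0.009 m and z of white_nut_c in the frame of white_pipe between 0.011 and 0.021 m and angle between the z axis of each of white_nut_c, gasket_c and the z axis of white_pipe, either way round below 0.15 rad and horizontal distance between black_nut_c and black_pipe below 0.009 m and z of black_nut_c in the frame of black_pipe between 0.012 and 0.022 m and angle between the z axis of black_nut_c and the z axis of black_pipe, either way round below 0.15 rad and z of gasket_c in the frame of white_pipe between 0.029 and 0.039 m and linear speed of each of brass_nut, white_nut, black_nut, gasket below 0.02 m/s and angle between work_light_c's own z axis and vertical below 0.3 rad); the robot touches nothing.
It fails at once if the work light is knocked over (angle between work_light_c's own z axis and vertical above 0.5 rad).
It also fails if it takes over 112 s, if anything falls off the work surface, if the arm or the gripper's body presses on something with over 40 N, if the wrist force passes 120 N, or if a joint passes its speed limit or range.

## Working session

There is one attempt and no reset: what is moved stays moved. The work goes in short steps, Python scripts to look and compute and a shell command to move; the robot and the scene stay as the last step left them, time stands still between calls to the robot, and variables do not carry over. Pictures are saved under pics/ and viewed, at most 14 in all, crops included, and the job is handed in when it is done.

```bash
ls; mkdir -p pics; cat > h.py <<'E'
import numpy as np, cv2
from bench import env
def world(im,c): return (im["T"]@np.r_[c,1])[:3]
def cloud(im):
    z=im["z_map"];v,u=np.mgrid[:z.shape[0],:z.shape[1]]
    P=np.stack([(u-im["cx"])/im["fx"]*z,-(v-im["cy"])/im["fy"]*z,-z],-1)
    return P@im["T"][:3,:3].T+im["T"][:3,3]
def find(im,n):
    s=env.silhouettes(im,n); 
    if not s: return None
    m=s[0]["pixels"]&(im["z_map"]>0); return s[0]["p"],m,cloud(im)[m]
def circ(p):  # min enclosing circle of xy
    (x,y),r=cv2.minEnclosingCircle(p[:,:2].astype(np.float32)*1000); return round(x,1),round(y,1),round(r,1)
E
python3 - <<'E'
from h import *
s=env.get_obs();print(s["t"],s["ee_pos"],s["tcp_rot"].__repr__(),s["finger_gap"])
for k in ["top","scene"]:
    im=env.get_image(k);cv2.imwrite(f"pics/{k}0.png",im["pixels"][:,:,::-1]);print(k,im["T"][:3,3],im["fx"],[q for q in im])
    for n in ["brass_nut_c","gasket_c","white_nut_c","black_nut_c","wood_pad","grey_mat","copper_pipe","white_pipe","black_pipe","work_light_c"]:
        f=find(im,n); 
        if f is None: print(n,None);continue
        p,m,P=f
        vv,uu=np.nonzero(m)
        zt=np.percentile(P[:,2],95); t=P[P[:,2]>zt-.006]
        print(n,round(p,2),len(P),"px",int(uu.mean()),int(vv.mean()),"med",np.median(P,0).round(3),"ztop",zt.round(3),"topcirc",circ(t),"lo",P.min(0).round(3),"hi",P.max(0).round(3))
E
```

```text
pics
0.0 [0.14883413 0.50301309 0.23074692] array([[-9.58868537e-01,  2.83850033e-01, -5.36529227e-04],
       [ 2.83850485e-01,  9.58867815e-01, -1.18973219e-03],
       [ 1.76755087e-04, -1.29309085e-03, -9.99999148e-01]]) 1.0031053295585142
top [0.3850055  0.0536585  0.91701219] 492.78932905459584 ['pixels', 'z_map', 'fx', 'fy', 'cx', 'cy', 'T', 'shot']
brass_nut_c 0.78 393 px 385 254 med [ 0.472 -0.118  0.09 ] ztop 0.094 topcirc (472.2, -118.3, 22.5) lo [ 0.451 -0.159  0.003] hi [ 0.496 -0.097  0.095]
gasket_c 0.7 59 px 370 257 med [ 0.468 -0.096  0.067] ztop 0.07 topcirc (469.7, -99.9, 14.0) lo [ 0.456 -0.103  0.055] hi [ 0.483 -0.093  0.072]
white_nut_c 0.63 190 px 373 257 med [ 0.47  -0.101  0.055] ztop 0.058 topcirc (474.4, -117.9, 28.9) lo [ 0.445 -0.139  0.033] hi [ 0.503 -0.089  0.06 ]
black_nut_c 0.64 3590 px 237 274 med [0.445 0.138 0.006] ztop 0.009 topcirc (445.6, 138.0, 76.0) lo [ 0.374  0.066 -0.002] hi [0.517 0.209 0.012]
wood_pad 0.96 1954 px 372 258 med [ 0.472 -0.107  0.006] ztop 0.009 topcirc (476.1, -114.1, 69.3) lo [ 0.426 -0.166 -0.001] hi [ 0.527 -0.064  0.0
[... 1502 characters left out ...]
91  0.006] ztop 0.008 topcirc (476.3, -112.3, 67.9) lo [ 0.425 -0.166 -0.   ] hi [ 0.525 -0.063  0.028]
grey_mat 0.66 2162 px 315 186 med [0.449 0.139 0.007] ztop 0.008 topcirc (445.6, 138.8, 73.6) lo [0.376 0.07  0.002] hi [0.516 0.209 0.01 ]
copper_pipe 0.66 1726 px 146 275 med [ 0.641 -0.163  0.005] ztop 0.052 topcirc (634.9, -167.4, 11.1) lo [ 0.592 -0.212 -0.001] hi [ 0.676 -0.126  0.058]
white_pipe 0.74 1638 px 366 269 med [0.648 0.203 0.006] ztop 0.057 topcirc (639.7, 208.6, 14.5) lo [ 0.596  0.168 -0.   ] hi [0.68  0.249 0.059]
black_pipe None
work_light_c 0.59 983 px 425 204 med [0.551 0.319 0.069] ztop 0.098 topcirc (540.2, 325.2, 19.2) lo [0.451 0.306 0.   ] hi [0.56  0.399 0.1  ]
```

View pics/top0.png

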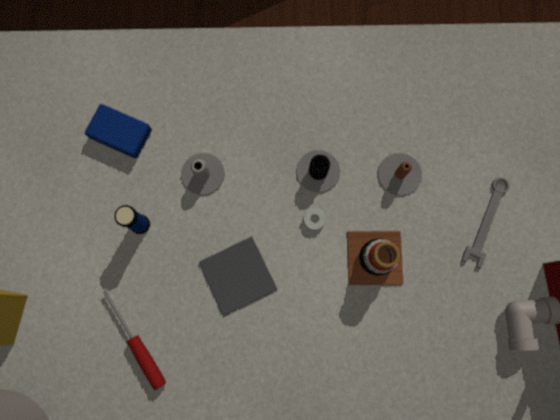

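View pics/scene0.png

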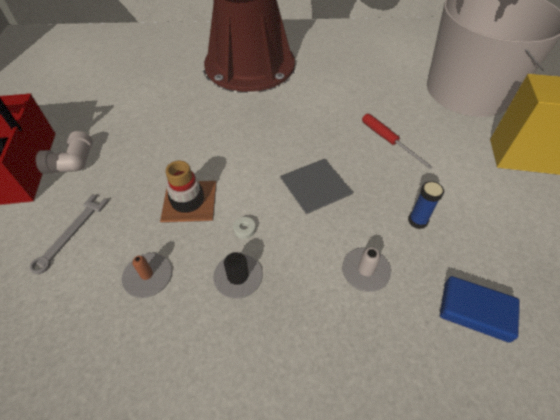

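The pictures agree with the networks. In the top view the stack is at px (381,257) and the mat at (237,275). The white, black and copper pipes are at (200,170), (318,168) and (402,172), and the light is at (130,218). I'll go above the stack and square the tool to the world axes.

```bash
python3 -m handwheel '[[[-0.486,-0.503,0.03],[0,0,-0.55]],[[-0.486,-0.503,0.03],[0,0,-0.55]],[[-0.486,-0.503,0.03],[0,0,-0.55]],[[-0.486,-0.503,0.03],[0,0,-0.55]],[[-0.486,-0.503,0.03],[0,0,-0.55]],[[-0.486,-0.503,0.03],[0,0,-0.55]],[[-0.486,-0.503,0.03],[0,0,-0.55]],[[-0.486,-0.503,0.03],[0,0,-0.55]],[[-0.486,-0.503,0.03],[0,0,-0.55]],[[-0.486,-0.503,0.03],[0,0,-0.55]]]' 1 30
```

```text
t: 2.35
ee_pos: [0.4369, -0.0497, 0.2049]
tcp_rot: [[-1.0, 0.0, 0.001], [0.0, 1.0, -0.0], [-0.001, -0.0, -1.0]]
wrist_force: [1.2, 0.9, 0.2]
finger_gap: 0.997
grasp_force: 0.0
```

```bash
python3 -m handwheel '[[[-0.035,-0.068,0],[0,0,0]],[[-0.035,-0.068,0],[0,0,0]],[[-0.035,-0.068,0],[0,0,0]],[[-0.035,-0.068,0],[0,0,0]]]'
cat > look.py <<'E'
from h import *
import sys
# usage: look.py cams names...
for k in sys.argv[1].split(","):
    im=env.get_image(k)
    cv2.imwrite(f"pics/{k}_{im['shot']}.png",im["pixels"][:,:,::-1]);print(k,im["shot"])
    for n in sys.argv[2:]:
        f=find(im,n)
        if f is None: print(n,None);continue
        p,m,P=f; zt=np.percentile(P[:,2],90); t=P[abs(P[:,2]-zt)<.005]
        l,h=np.percentile(t,1,0)*1000,np.percentile(t,99,0)*1000
        print(n,round(p,2),len(P),"ztop",zt.round(4),"topcirc",circ(t),"mid",((l+h)/2).round(1),"span",(h-l).round(1))
E
python3 look.py wrist brass_nut_c gasket_c white_nut_c copper_pipe black_pipe; python3 look.py top brass_nut_c
```

```text
t: 2.85
ee_pos: [0.4704, -0.1141, 0.2046]
tcp_rot: [[-1.0, -0.001, -0.001], [-0.001, 1.0, 0.001], [0.001, 0.001, -1.0]]
wrist_force: [0.1, 0.4, -0.7]
finger_gap: 1.0
grasp_force: 0.0
wrist 3
brass_nut_c None
gasket_c 0.77 436 ztop 0.0676 topcirc (467.5, -114.7, 23.8) mid [ 461.  -113.7   65.7] span [28.8 43.5  5.5]
white_nut_c 0.72 866 ztop 0.0556 topcirc (472.8, -116.8, 29.4) mid [ 466.4 -117.1   54.6] span [43.9 56.4  7.4]
copper_pipe 0.78 3369 ztop 0.0431 topcirc (633.1, -167.9, 10.8) mid [ 628.7 -167.6   43.1] span [11.7 20.4  9.6]
black_pipe 0.9 2864 ztop 0.0557 topcirc (640.8, -13.9, 17.1) mid [640.6 -14.5  54.2] span [30.8 29.7  6.5]
top 4
brass_nut_c 0.71 261 ztop 0.093 topcirc (471.1, -118.7, 21.4) mid [ 463.6 -118.4   91.3] span [25.8 41.3  6. ]
```

```bash
python3 -m handwheel '[[[0,0,0.05],[0,0,0]],[[0,0,0.1],[0,0,0]],[[0,0,0.1],[0,0,0]],[[0,0,0.1],[0,0,0]]]'
```

```text
t: 3.75
ee_pos: [0.472, -0.1158, 0.1062]
tcp_rot: [[-1.0, -0.0, 0.001], [-0.0, 1.0, -0.001], [-0.001, -0.001, -1.0]]
wrist_force: [-0.9, 0.1, 0.0]
finger_gap: 1.0
grasp_force: 0.0
```

```bash
python3 look.py wrist brass_nut_c gasket_c
```

```text
wrist 5
brass_nut_c 0.91 4394 ztop 0.0913 topcirc (471.2, -117.6, 22.6) mid [ 470.8 -117.4   89.4] span [41.8 41.2  5.8]
gasket_c 0.73 1247 ztop 0.0674 topcirc (466.9, -114.8, 24.2) mid [ 467.4 -114.5   65.6] span [41.9 45.1  5.9]
```

```bash
python3 -m handwheel '[[[0.0005,-0.002,0.02],[0,0,0]],[[0.0005,-0.002,0.037],[0,0,0]],[[0.0005,-0.002,0.037],[0,0,0]],[[0.0005,-0.002,0.037],[0,0,0]]]' && python3 -m handwheel '[[[0,0,0],[0,0,0]],[[0,0,0],[0,0,0]],[[0,0,0],[0,0,0]],[[0,0,0],[0,0,0]],[[0,0,0],[0,0,0]],[[0,0,0],[0,0,0]],[[0,0,0],[0,0,0]],[[0,0,0],[0,0,0]]]' 0 30
```

```text
t: 4.4
ee_pos: [0.4714, -0.1178, 0.0688]
tcp_rot: [[-1.0, -0.0, 0.001], [-0.0, 1.0, -0.001], [-0.001, -0.001, -1.0]]
wrist_force: [0.5, 0.4, -1.0]
finger_gap: 1.0
grasp_force: 0.0
t: 5.4
ee_pos: [0.471, -0.1176, 0.0683]
tcp_rot: [[-1.0, -0.0, 0.001], [-0.0, 1.0, -0.0], [-0.001, -0.0, -1.0]]
wrist_force: [-1.6, 0.1, 5.7]
finger_gap: 0.501
grasp_force: 29.5
```

```bash
python3 -m handwheel '[[[0,0,-0.01],[0,0,0]],[[0,0,-0.03],[0,0,0]],[[0,0,-0.07],[0,0,0]],[[0,0,-0.09],[0,0,0]],[[0,0,-0.09],[0,0,0]],[[0,0,-0.09],[0,0,0]]]'; python3 look.py scene brass_nut_c gasket_c white_nut_c; python3 look.py top gasket_c white_nut_c copper_pipe
```

```text
t: 6.15
ee_pos: [0.4701, -0.1172, 0.157]
tcp_rot: [[-1.0, -0.0, -0.001], [-0.0, 1.0, 0.0], [0.001, 0.0, -1.0]]
wrist_force: [-1.1, 0.6, -1.6]
finger_gap: 0.499
grasp_force: 30.9
scene 6
brass_nut_c 0.69 632 ztop 0.1808 topcirc (471.2, -115.6, 22.9) mid [ 471.1 -116.9  179.1] span [43.4 40.2  6.3]
gasket_c 0.7 410 ztop 0.0685 topcirc (471.3, -116.5, 25.3) mid [ 471.4 -115.7   66.8] span [48.8 46.7  6.2]
white_nut_c 0.57 487 ztop 0.0562 topcirc (476.7, -115.7, 27.7) mid [ 476.2 -114.5   54.9] span [51.1 51.5  7. ]
top 7
gasket_c 0.66 126 ztop 0.0696 topcirc (463.6, -113.2, 21.3) mid [ 460.1 -112.7   68. ] span [22.4 38.4  6.3]
white_nut_c 0.66 144 ztop 0.0626 topcirc (460.1, -103.5, 17.4) mid [ 460.2 -103.    62.5] span [24.1 23.1  9.6]
copper_pipe 0.81 1470 ztop 0.0319 topcirc (632.6, -166.5, 9.7) mid [ 631.9 -166.    31.7] span [14.2 14.6  9.5]
```

```bash
python3 -m handwheel '[[[-0.055,-0.017,0],[0,0,0]],[[-0.11,-0.034,0],[0,0,0]],[[-0.164,-0.051,0],[0,0,0]],[[-0.164,-0.051,0],[0,0,0]],[[-0.164,-0.051,0],[0,0,0]],[[-0.164,-0.051,0],[0,0,0]],[[-0.164,-0.051,0],[0,0,0]]]'; python3 look.py wrist,top,scene brass_nut_c copper_pipe
```

```text
t: 7.42
ee_pos: [0.634, -0.1682, 0.1583]
tcp_rot: [[-1.0, -0.0, 0.0], [-0.0, 1.0, -0.0], [-0.0, -0.0, -1.0]]
wrist_force: [0.0, -0.5, -0.9]
finger_gap: 0.5
grasp_force: 30.9
wrist 8
brass_nut_c 0.61 7492 ztop 0.1812 topcirc (634.1, -166.8, 22.3) mid [ 633.8 -166.9  179.2] span [41.6 40.9  5.6]
copper_pipe 0.81 6450 ztop 0.0376 topcirc (633.2, -168.3, 10.7) mid [ 628.  -168.2   37.7] span [ 9.7 21.   9.7]
top 9
brass_nut_c 0.72 293 ztop 0.1827 topcirc (631.2, -169.3, 21.3) mid [ 627.7 -169.3  181.3] span [25.8 40.   6.9]
copper_pipe 0.58 1458 ztop 0.0317 topcirc (632.9, -166.8, 9.7) mid [ 631.9 -166.2   31.4] span [14.2 15.   8.8]
scene 10
brass_nut_c 0.9 723 ztop 0.1816 topcirc (635.8, -166.5, 22.2) mid [ 637.2 -167.3  179.9] span [39.8 39.3  6.2]
copper_pipe 0.82 1722 ztop 0.0387 topcirc (634.5, -167.7, 11.1) mid [ 636.9 -166.5   38.7] span [15.9 19.4  9.7]
```

```bash
python3 -m handwheel '[[[-0.001,0,0.05],[0,0,0]],[[-0.001,0,0.09],[0,0,0]],[[-0.001,0,0.11],[0,0,0]],[[-0.001,0,0.125],[0,0,0]],[[-0.001,0,0.14],[0,0,0]],[[-0.001,0,0.149],[0,0,0]],[[-0.001,0,0.149],[0,0,0]],[[-0.001,0,0.149],[0,0,0]]]'
```

```text
t: 8.88
ee_pos: [0.6361, -0.1686, 0.0093]
tcp_rot: [[-1.0, -0.0, 0.001], [-0.0, 1.0, -0.0], [-0.001, -0.0, -1.0]]
wrist_force: [0.4, 0.5, -1.3]
finger_gap: 0.498
grasp_force: 30.9
```

```bash
python3 -m handwheel '[[[0,0,0.002],[0,0,0]],[[0,0,0.002],[0,0,0]]]' && python3 -m handwheel '[[[0,0,0],[0,0,0]],[[0,0,0],[0,0,0]],[[0,0,0],[0,0,0]],[[0,0,0],[0,0,0]],[[0,0,0],[0,0,0]],[[0,0,-0.05],[0,0,0]],[[0,0,-0.1],[0,0,0]],[[0,0,-0.15],[0,0,0]],[[0,0,-0.15],[0,0,0]]]' 1; python3 look.py wrist,scene brass_nut_c copper_pipe gasket_c
```

```text
t: 9.12
ee_pos: [0.6357, -0.1685, 0.0068]
tcp_rot: [[-1.0, -0.0, 0.0], [-0.0, 1.0, -0.0], [-0.0, -0.0, -1.0]]
wrist_force: [0.6, -0.2, -1.3]
finger_gap: 0.495
grasp_force: 30.9
t: 10.25
ee_pos: [0.6382, -0.1694, 0.1613]
tcp_rot: [[-1.0, -0.0, 0.007], [-0.0, 1.0, -0.003], [-0.007, -0.003, -1.0]]
wrist_force: [0.4, -0.5, 0.1]
finger_gap: 0.998
grasp_force: 0.0
wrist 11
brass_nut_c 0.63 1406 ztop 0.0286 topcirc (636.3, -167.2, 22.5) mid [ 636.1 -167.    26.8] span [42.1 41.6  5.2]
copper_pipe 0.81 4919 ztop 0.0493 topcirc (634.1, -167.8, 11.0) mid [ 633.5 -168.1   49.6] span [19.5 20.4  9.3]
gasket_c None
scene 12
brass_nut_c 0.66 371 ztop 0.0297 topcirc (636.9, -166.7, 21.9) mid [ 639.2 -166.6   28.5] span [36.7 42.3  6.8]
copper_pipe 0.97 1396 ztop 0.0439 topcirc (634.8, -168.3, 11.5) mid [ 636.9 -167.1   43.8] span [15.4 20.   9.5]
gasket_c 0.81 421 ztop 0.0686 topcirc (470.9, -116.5, 25.4) mid [ 471.6 -115.6   66.8] span [48.1 46.8  6. ]
```

```bash
python3 -m handwheel '[[[0.055,0.017,0],[0,0,0]],[[0.11,0.034,0],[0,0,0]],[[0.165,0.052,0],[0,0,0]],[[0.165,0.052,0.04],[0,0,0]],[[0.165,0.052,0.07],[0,0,0]],[[0.165,0.052,0.07],[0,0,0]],[[0.165,0.052,0.07],[0,0,0]]]'; python3 look.py wrist gasket_c white_nut_c
```

```text
t: 11.52
ee_pos: [0.4711, -0.1167, 0.0874]
tcp_rot: [[-1.0, -0.0, 0.0], [-0.0, 1.0, -0.0], [-0.0, -0.0, -1.0]]
wrist_force: [-0.0, 0.4, 0.1]
finger_gap: 1.001
grasp_force: 0.0
wrist 13
gasket_c 0.96 3510 ztop 0.0675 topcirc (470.8, -116.1, 25.0) mid [ 470.3 -116.2   65.5] span [47.3 47.   5.4]
white_nut_c None
```

```bash
python3 -m handwheel '[[[0,0.0005,0.015],[0,0,0]],[[0,0.0005,0.032],[0,0,0]],[[0,0.0005,0.032],[0,0,0]],[[0,0.0005,0.032],[0,0,0]]]' && python3 -m handwheel '[[[0,0,0],[0,0,0]],[[0,0,0],[0,0,0]],[[0,0,0],[0,0,0]],[[0,0,0],[0,0,0]],[[0,0,0],[0,0,0]],[[0,0,0],[0,0,0]],[[0,0,0],[0,0,0]],[[0,0,0],[0,0,0]]]' 0 25
```

```text
t: 12.18
ee_pos: [0.4712, -0.1162, 0.0555]
tcp_rot: [[-1.0, -0.0, 0.001], [-0.0, 1.0, -0.0], [-0.001, -0.0, -1.0]]
wrist_force: [0.9, 0.2, 0.4]
finger_gap: 1.004
grasp_force: 0.0
t: 13.18
ee_pos: [0.471, -0.1161, 0.0555]
tcp_rot: [[-1.0, -0.0, 0.001], [-0.0, 1.0, -0.0], [-0.001, -0.0, -1.0]]
wrist_force: [-2.8, -0.2, 8.8]
finger_gap: 0.58
grasp_force: 24.4
```

```bash
python3 -m handwheel '[[[0,0,-0.005],[0,0,0]],[[0,0,-0.02],[0,0,0]],[[0,0,-0.05],[0,0,0]],[[0,0,-0.08],[0,0,0]],[[0,0,-0.08],[0,0,0]],[[0,0,-0.08],[0,0,0]]]'; python3 look.py scene gasket_c white_nut_c black_nut_c
```

```text
t: 13.92
ee_pos: [0.4703, -0.1158, 0.1343]
tcp_rot: [[-1.0, -0.0, -0.0], [-0.0, 1.0, 0.0], [0.0, 0.0, -1.0]]
wrist_force: [-0.8, 0.5, -0.8]
finger_gap: 0.578
grasp_force: 26.0
scene 14
gasket_c 0.66 402 ztop 0.1472 topcirc (471.0, -115.1, 25.8) mid [ 470.5 -115.1  145.4] span [49.5 45.3  6.1]
white_nut_c 0.6 712 ztop 0.0565 topcirc (473.2, -116.5, 29.7) mid [ 473.8 -116.3   54.9] span [55.8 55.1  6.3]
black_nut_c 0.96 452 ztop 0.0325 topcirc (478.8, -114.8, 32.2) mid [ 482.3 -113.8   30.9] span [49.  60.8  6.5]
```

```bash
python3 -m handwheel '[[[0.005,0.06,0],[0,0,0]],[[0.012,0.12,0],[0,0,0]],[[0.018,0.18,0],[0,0,0]],[[0.025,0.24,0],[0,0,0]],[[0.025,0.254,0],[0,0,0]],[[0.025,0.254,0],[0,0,0]],[[0.025,0.254,0.05],[0,0,0]],[[0.025,0.254,0.1],[0,0,0]],[[0.025,0.254,0.12],[0,0,0]],[[0.025,0.254,0.12],[0,0,0]]]' && python3 -m handwheel '[[[0,0,0.003],[0,0,0]],[[0,0,0.006],[0,0,0]],[[0,0,0.007],[0,0,0]],[[0,0,0.007],[0,0,0]]]'
```

```text
t: 15.38
ee_pos: [0.4445, 0.1362, 0.0133]
tcp_rot: [[-1.0, 0.002, -0.003], [0.002, 1.0, -0.001], [0.003, -0.001, -1.0]]
wrist_force: [-0.1, 0.1, -0.9]
finger_gap: 0.575
grasp_force: 26.2
t: 15.88
ee_pos: [0.4458, 0.1381, 0.008]
tcp_rot: [[-1.0, -0.0, 0.001], [-0.0, 1.0, 0.0], [-0.001, 0.0, -1.0]]
wrist_force: [0.6, -0.4, -0.5]
finger_gap: 0.574
grasp_force: 26.2
```

```bash
python3 -m handwheel '[[[0,0,0.001],[0,0,0]],[[0,0,0.002],[0,0,0]],[[0,0,0.002],[0,0,0]]]' && python3 -m handwheel '[[[0,0,0],[0,0,0]],[[0,0,0],[0,0,0]],[[0,0,0],[0,0,0]],[[0,0,0],[0,0,0]],[[0,0,0],[0,0,0]],[[0,0,-0.03],[0,0,0]],[[0,0,-0.08],[0,0,0]],[[0,0,-0.1],[0,0,0]],[[0,0,-0.1],[0,0,0]]]' 1; python3 look.py wrist,scene gasket_c white_nut_c
```

```text
t: 16.25
ee_pos: [0.4456, 0.1381, 0.0057]
tcp_rot: [[-1.0, -0.0, 0.0], [-0.0, 1.0, 0.0], [-0.0, 0.0, -1.0]]
wrist_force: [-0.4, -0.1, 0.7]
finger_gap: 0.568
grasp_force: 26.2
t: 17.38
ee_pos: [0.4468, 0.1382, 0.107]
tcp_rot: [[-1.0, -0.0, 0.003], [-0.0, 1.0, 0.0], [-0.003, 0.0, -1.0]]
wrist_force: [0.6, -0.1, -0.3]
finger_gap: 1.001
grasp_force: 0.0
wrist 15
gasket_c 0.94 1887 ztop 0.0176 topcirc (445.5, 139.3, 24.9) mid [445.2 139.3  15.6] span [47.7 47.3  5.4]
white_nut_c None
scene 16
gasket_c 0.63 328 ztop 0.0191 topcirc (445.0, 140.2, 26.4) mid [445.5 138.8  17.4] span [49.1 46.8  5.9]
white_nut_c 0.71 687 ztop 0.0568 topcirc (473.0, -116.7, 29.6) mid [ 473.9 -116.3   55.2] span [53.7 54.4  6.2]
```

```bash
python3 -m handwheel '[[[-0.005,-0.06,0],[0,0,0]],[[-0.012,-0.12,0],[0,0,0]],[[-0.02,-0.18,0],[0,0,0]],[[-0.027,-0.24,0],[0,0,0]],[[-0.027,-0.2545,0],[0,0,0]],[[-0.027,-0.2545,0.02],[0,0,0]],[[-0.027,-0.2545,0.02],[0,0,0]],[[-0.027,-0.2545,0.02],[0,0,0]]]'; python3 look.py wrist white_nut_c black_nut_c
```

```text
t: 18.68
ee_pos: [0.4725, -0.1158, 0.0858]
tcp_rot: [[-1.0, -0.001, -0.001], [-0.001, 1.0, 0.0], [0.001, 0.0, -1.0]]
wrist_force: [0.2, -0.4, 0.0]
finger_gap: 1.006
grasp_force: 0.0
wrist 17
white_nut_c 0.97 5786 ztop 0.0555 topcirc (472.4, -116.7, 29.3) mid [ 471.9 -116.7   53.5] span [55.  54.8  5.5]
black_nut_c 0.57 2107 ztop 0.0312 topcirc (468.3, -115.1, 32.2) mid [ 458.7 -115.3   30.7] span [34.3 61.7  8.1]
```

```bash
python3 -m handwheel '[[[0,-0.0005,0.02],[0,0,0]],[[0,-0.0005,0.04],[0,0,0]],[[0,-0.0005,0.052],[0,0,0]],[[0,-0.0005,0.052],[0,0,0]],[[0,-0.0005,0.052],[0,0,0]]]' && python3 -m handwheel '[[[0,0,0],[0,0,0]],[[0,0,0],[0,0,0]],[[0,0,0],[0,0,0]],[[0,0,0],[0,0,0]],[[0,0,0],[0,0,0]],[[0,0,0],[0,0,0]],[[0,0,0],[0,0,0]]]' 0 25 && python3 -m handwheel '[[[0,0,-0.005],[0,0,0]],[[0,0,-0.02],[0,0,0]],[[0,0,-0.06],[0,0,0]],[[0,0,-0.1],[0,0,0]],[[0,0,-0.1],[0,0,0]],[[0,0,-0.1],[0,0,0]]]'; python3 look.py scene,wrist white_nut_c black_nut_c white_pipe
```

```text
t: 19.45
ee_pos: [0.4731, -0.1171, 0.0343]
tcp_rot: [[-1.0, -0.0, 0.001], [-0.0, 1.0, -0.0], [-0.001, -0.0, -1.0]]
wrist_force: [-0.0, -0.3, -0.1]
finger_gap: 0.999
grasp_force: 0.0
t: 20.32
ee_pos: [0.4731, -0.1171, 0.0345]
tcp_rot: [[-1.0, -0.0, 0.001], [-0.0, 1.0, -0.0], [-0.001, -0.0, -1.0]]
wrist_force: [-1.8, 0.4, 9.4]
finger_gap: 0.683
grasp_force: 25.0
t: 21.08
ee_pos: [0.4724, -0.1169, 0.1333]
tcp_rot: [[-1.0, -0.0, -0.0], [-0.0, 1.0, 0.0], [0.0, 0.0, -1.0]]
wrist_force: [-0.8, 0.6, -1.1]
finger_gap: 0.675
grasp_force: 27.1
scene 18
white_nut_c 0.77 885 ztop 0.1551 topcirc (471.9, -115.2, 29.8) mid [ 472.5 -116.2  153.4] span [55.4 53.7  6.2]
black_nut_c 0.98 781 ztop 0.0327 topcirc (474.8, -116.5, 33.8) mid [ 474.6 -115.4   31.1] span [63.8 62.9  6.6]
white_pipe 0.68 1662 ztop 0.0533 topcirc (638.8, 209.2, 14.8) mid [640.3 208.9  53.3] span [24.7 26.5  9.8]
wrist 19
white_nut_c 0.57 11194 ztop 0.1534 topcirc (471.3, -114.9, 29.8) mid [ 470.8 -115.4  151.4] span [55.1 54.5  5.6]
black_nut_c 0.94 2125 ztop 0.0316 topcirc (473.4, -116.5, 33.3) mid [ 464.7 -116.1   29.7] span [45.4 63.   5.4]
white_pipe None
```

```bash
python3 -m handwheel '[[[-0.028,0.054,0],[0,0,0]],[[-0.056,0.108,0],[0,0,0]],[[-0.084,0.162,0],[0,0,0]],[[-0.112,0.216,0],[0,0,0]],[[-0.14,0.27,0],[0,0,0]],[[-0.1675,0.325,0],[0,0,0]],[[-0.1675,0.325,0],[0,0,0]],[[-0.1675,0.325,0],[0,0,0]],[[-0.1675,0.325,0],[0,0,0]],[[-0.1675,0.325,0],[0,0,0]]]'; python3 look.py wrist,scene white_nut_c white_pipe
```

```text
t: 22.72
ee_pos: [0.64, 0.2069, 0.1341]
tcp_rot: [[-1.0, 0.001, 0.0], [0.001, 1.0, -0.0], [-0.0, -0.0, -1.0]]
wrist_force: [0.7, -0.2, 0.4]
finger_gap: 0.675
grasp_force: 27.1
wrist 20
white_nut_c 0.88 10844 ztop 0.1547 topcirc (639.7, 208.6, 29.9) mid [638.8 208.3 152.7] span [55.  54.1  5.5]
white_pipe 0.63 6428 ztop 0.0515 topcirc (638.9, 209.6, 14.8) mid [633.9 209.6  51.6] span [17.7 27.8  9.5]
scene 21
white_nut_c 0.84 907 ztop 0.1563 topcirc (639.0, 208.0, 29.8) mid [640.6 208.4 154.6] span [53.9 52.5  5.9]
white_pipe 0.64 1675 ztop 0.053 topcirc (638.8, 208.9, 15.1) mid [640.4 208.9  53.2] span [25.1 27.8  9.2]
```

Aligned to within 1 mm, so I'll lower it.

```bash
python3 -m handwheel '[[[0,0.001,0.04],[0,0,0]],[[0,0.001,0.07],[0,0,0]],[[0,0.001,0.085],[0,0,0]],[[0,0.001,0.1],[0,0,0]],[[0,0.001,0.115],[0,0,0]],[[0,0.001,0.123],[0,0,0]],[[0,0.001,0.123],[0,0,0]],[[0,0.001,0.123],[0,0,0]]]' && python3 -m handwheel '[[[0,0,0.001],[0,0,0]],[[0,0,0.002],[0,0,0]],[[0,0,0.002],[0,0,0]]]'
```

```text
t: 24.02
ee_pos: [0.6406, 0.2092, 0.0113]
tcp_rot: [[-1.0, -0.0, 0.001], [-0.0, 1.0, 0.0], [-0.001, 0.0, -1.0]]
wrist_force: [0.6, 0.1, -0.0]
finger_gap: 0.678
grasp_force: 27.2
t: 24.4
ee_pos: [0.6401, 0.209, 0.0087]
tcp_rot: [[-1.0, -0.0, 0.0], [-0.0, 1.0, 0.0], [-0.0, 0.0, -1.0]]
wrist_force: [-0.3, -0.3, -0.0]
finger_gap: 0.676
grasp_force: 27.2
```

```bash
python3 -m handwheel '[[[0,0,0],[0,0,0]],[[0,0,0],[0,0,0]],[[0,0,0],[0,0,0]],[[0,0,0],[0,0,0]],[[0,0,0],[0,0,0]],[[0,0,-0.05],[0,0,0]],[[0,0,-0.1],[0,0,0]],[[0,0,-0.13],[0,0,0]],[[0,0,-0.13],[0,0,0]]]' 1; python3 look.py wrist,scene white_nut_c white_pipe gasket_c
```

```text
t: 25.52
ee_pos: [0.6419, 0.2094, 0.1417]
tcp_rot: [[-1.0, -0.0, 0.005], [-0.0, 1.0, 0.001], [-0.005, 0.001, -1.0]]
wrist_force: [-0.5, 1.1, -0.3]
finger_gap: 1.0
grasp_force: 0.0
wrist 22
white_nut_c 0.73 2166 ztop 0.0287 topcirc (639.3, 210.5, 29.2) mid [639.3 210.1  26.8] span [55.4 54.8  5.4]
white_pipe 0.86 4774 ztop 0.0551 topcirc (638.7, 209.6, 14.1) mid [638.5 209.3  53.6] span [24.4 25.4  6.9]
gasket_c None
scene 23
white_nut_c 0.8 618 ztop 0.0304 topcirc (639.3, 209.1, 29.7) mid [640.5 209.6  28.8] span [54.  55.1  5.8]
white_pipe 0.94 1095 ztop 0.056 topcirc (638.7, 209.1, 14.4) mid [640.1 208.4  55.2] span [23.  25.1  7.9]
gasket_c 0.58 297 ztop 0.0193 topcirc (444.6, 138.4, 26.2) mid [445.5 138.7  17.4] span [48.5 46.9  5.9]
```

```bash
python3 -m handwheel '[[[0.05,-0.018,0],[0,0,0]],[[0.1,-0.036,0],[0,0,0]],[[0.15,-0.054,0],[0,0,0]],[[0.195,-0.07,0],[0,0,0]],[[0.195,-0.07,0.04],[0,0,0]],[[0.195,-0.07,0.08],[0,0,0]],[[0.195,-0.07,0.11],[0,0,0]],[[0.195,-0.07,0.11],[0,0,0]],[[0.195,-0.07,0.11],[0,0,0]]]'; python3 look.py wrist gasket_c grey_mat
```

```text
t: 27.05
ee_pos: [0.4456, 0.1391, 0.0295]
tcp_rot: [[-1.0, -0.0, 0.001], [-0.0, 1.0, 0.0], [-0.001, 0.0, -1.0]]
wrist_force: [1.4, 0.4, 0.3]
finger_gap: 0.999
grasp_force: 0.0
wrist 24
gasket_c 0.93 3744 ztop 0.0175 topcirc (445.5, 139.2, 25.1) mid [444.8 139.3  15.5] span [47.4 47.1  5.6]
grey_mat 0.95 32016 ztop 0.0058 topcirc (443.4, 140.6, 76.1) mid [441.6 137.1   4.9] span [127.  121.5   2.9]
```

```bash
python3 -m handwheel '[[[0,0,0.012],[0,0,0]],[[0,0,0.023],[0,0,0]],[[0,0,0.023],[0,0,0]],[[0,0,0.023],[0,0,0]]]' && python3 -m handwheel '[[[0,0,0],[0,0,0]],[[0,0,0],[0,0,0]],[[0,0,0],[0,0,0]],[[0,0,0],[0,0,0]],[[0,0,0],[0,0,0]],[[0,0,0],[0,0,0]],[[0,0,0],[0,0,0]],[[0,0,0],[0,0,0]]]' 0 25 && python3 -m handwheel '[[[0,0,-0.005],[0,0,0]],[[0,0,-0.02],[0,0,0]],[[0,0,-0.06],[0,0,0]],[[0,0,-0.12],[0,0,0]],[[-0.05,0.018,-0.12],[0,0,0]],[[-0.1,0.036,-0.12],[0,0,0]],[[-0.15,0.054,-0.12],[0,0,0]],[[-0.194,0.07,-0.12],[0,0,0]],[[-0.194,0.07,-0.12],[0,0,0]],[[-0.194,0.07,-0.12],[0,0,0]]]'; python3 look.py wrist,scene gasket_c white_pipe white_nut_c
```

```text
t: 27.7
ee_pos: [0.445, 0.139, 0.0055]
tcp_rot: [[-1.0, -0.0, -0.0], [-0.0, 1.0, -0.0], [0.0, -0.0, -1.0]]
wrist_force: [-1.1, -0.2, 0.4]
finger_gap: 0.999
grasp_force: 0.0
t: 28.7
ee_pos: [0.4453, 0.1391, 0.0062]
tcp_rot: [[-1.0, -0.0, 0.001], [-0.0, 1.0, 0.0], [-0.001, 0.0, -1.0]]
wrist_force: [-1.9, 0.5, 7.5]
finger_gap: 0.574
grasp_force: 24.5
t: 29.95
ee_pos: [0.6383, 0.2089, 0.1253]
tcp_rot: [[-1.0, -0.0, -0.001], [-0.0, 1.0, -0.0], [0.001, -0.0, -1.0]]
wrist_force: [1.1, -0.6, -0.7]
finger_gap: 0.58
grasp_force: 26.1
wrist 25
gasket_c 0.82 5405 ztop 0.1362 topcirc (638.5, 209.8, 25.3) mid [637.8 209.9 134.2] span [47.4 47.2  5.5]
white_pipe 0.58 5010 ztop 0.0548 topcirc (638.8, 209.6, 14.1) mid [635.5 209.7  53.5] span [18.3 26.1  7.1]
white_nut_c 0.69 2293 ztop 0.0287 topcirc (639.9, 210.2, 29.5) mid [634.6 210.3  26.8] span [46.3 55.3  5.2]
scene 26
gasket_c 0.93 495 ztop 0.139 topcirc (639.0, 209.3, 26.1) mid [638.8 210.  137. ] span [46.7 45.4  5.8]
white_pipe 0.96 1009 ztop 0.056 topcirc (640.6, 208.1, 13.3) mid [641.1 208.3  55. ] span [21.3 25.   7.4]
white_nut_c 0.62 607 ztop 0.0303 topcirc (639.6, 209.4, 29.5) mid [640.4 209.6  28.8] span [54.  55.8  5.8]
```

```bash
python3 -m handwheel '[[[-0.001,-0.0005,0.04],[0,0,0]],[[-0.001,-0.0005,0.06],[0,0,0]],[[-0.001,-0.0005,0.075],[0,0,0]],[[-0.001,-0.0005,0.09],[0,0,0]],[[-0.001,-0.0005,0.095],[0,0,0]],[[-0.001,-0.0005,0.095],[0,0,0]],[[-0.001,-0.0005,0.095],[0,0,0]]]'
```

```text
t: 31.22
ee_pos: [0.6406, 0.2087, 0.0314]
tcp_rot: [[-1.0, -0.0, 0.001], [-0.0, 1.0, 0.0], [-0.001, 0.0, -1.0]]
wrist_force: [-0.6, -0.4, -0.3]
finger_gap: 0.573
grasp_force: 26.1
```

```bash
python3 -m handwheel '[[[0,0,0.001],[0,0,0]],[[0,0,0.002],[0,0,0]],[[0,0,0.002],[0,0,0]]]' && python3 -m handwheel '[[[0,0,0],[0,0,0]],[[0,0,0],[0,0,0]],[[0,0,0],[0,0,0]],[[0,0,0],[0,0,0]],[[0,0,0],[0,0,0]],[[0,0,-0.04],[0,0,0]],[[0,0,-0.1],[0,0,0]],[[0,0,-0.1],[0,0,0]],[[0,0,-0.1],[0,0,0]]]' 1; python3 look.py wrist,scene gasket_c white_nut_c black_nut_c
```

```text
t: 31.6
ee_pos: [0.6404, 0.2086, 0.0294]
tcp_rot: [[-1.0, -0.0, 0.001], [-0.0, 1.0, 0.0], [-0.001, 0.0, -1.0]]
wrist_force: [-0.6, -1.0, 4.8]
finger_gap: 0.573
grasp_force: 26.5
t: 32.72
ee_pos: [0.64, 0.2086, 0.1286]
tcp_rot: [[-1.0, -0.0, 0.0], [-0.0, 1.0, 0.0], [-0.0, 0.0, -1.0]]
wrist_force: [-1.1, -0.9, -0.2]
finger_gap: 1.0
grasp_force: 0.0
wrist 27
gasket_c 0.96 1785 ztop 0.0406 topcirc (640.6, 209.8, 24.9) mid [640.1 209.9  38.6] span [47.5 47.4  5.5]
white_nut_c 0.65 1102 ztop 0.0286 topcirc (638.1, 210.9, 29.3) mid [628.6 210.5  26.7] span [34.9 55.6  5.4]
black_nut_c None
scene 28
gasket_c 0.62 238 ztop 0.0426 topcirc (641.0, 209.1, 24.6) mid [644.  208.7  40.7] span [41.4 47.1  6.1]
white_nut_c 0.72 350 ztop 0.0298 topcirc (641.2, 209.3, 28.6) mid [648.5 208.6  28.2] span [38.6 54.2  6.4]
black_nut_c 0.85 792 ztop 0.0327 topcirc (474.3, -115.1, 33.6) mid [ 474.9 -115.2   31. ] span [63.4 63.2  6.3]
```

```bash
python3 -m handwheel '[[[0.028,-0.054,0],[0,0,0]],[[0.056,-0.108,0],[0,0,0]],[[0.084,-0.162,0],[0,0,0]],[[0.112,-0.216,0],[0,0,0]],[[0.14,-0.27,0],[0,0,0]],[[0.166,-0.3245,0],[0,0,0]],[[0.166,-0.3245,0.04],[0,0,0]],[[0.166,-0.3245,0.07],[0,0,0]],[[0.166,-0.3245,0.07],[0,0,0]],[[0.166,-0.3245,0.07],[0,0,0]]]'; python3 look.py wrist black_nut_c
```

```text
t: 34.38
ee_pos: [0.4748, -0.1161, 0.0596]
tcp_rot: [[-1.0, -0.001, 0.001], [-0.001, 1.0, -0.0], [-0.001, -0.0, -1.0]]
wrist_force: [0.1, -0.4, 0.6]
finger_gap: 1.004
grasp_force: 0.0
wrist 29
black_nut_c 0.83 7044 ztop 0.0315 topcirc (474.1, -115.9, 33.5) mid [ 473.5 -115.9   29.5] span [63.  62.5  5.5]
```

Centred. The nut spans z 5 to 31 mm, so I'll grip with the TCP at about 10 mm.

```bash
python3 -m handwheel '[[[0.0005,0,0.02],[0,0,0]],[[0.0005,0,0.04],[0,0,0]],[[0.0005,0,0.05],[0,0,0]],[[0.0005,0,0.05],[0,0,0]],[[0.0005,0,0.05],[0,0,0]]]' && python3 -m handwheel '[[[0,0,0],[0,0,0]],[[0,0,0],[0,0,0]],[[0,0,0],[0,0,0]],[[0,0,0],[0,0,0]],[[0,0,0],[0,0,0]],[[0,0,0],[0,0,0]]]' 0 25 && python3 -m handwheel '[[[0,0,-0.005],[0,0,0]],[[0,0,-0.02],[0,0,0]],[[0,0,-0.06],[0,0,0]],[[0,0,-0.12],[0,0,0]],[[-0.06,0.036,-0.12],[0,0,0]],[[-0.11,0.07,-0.12],[0,0,0]],[[-0.168,0.102,-0.12],[0,0,0]],[[-0.168,0.102,-0.12],[0,0,0]],[[-0.168,0.102,-0.12],[0,0,0]],[[-0.168,0.102,-0.12],[0,0,0]]]'; python3 look.py wrist,scene black_nut_c black_pipe
```

```text
t: 35.1
ee_pos: [0.4742, -0.1161, 0.0094]
tcp_rot: [[-1.0, -0.0, 0.001], [-0.0, 1.0, -0.0], [-0.001, -0.0, -1.0]]
wrist_force: [-0.2, -0.3, 0.3]
finger_gap: 1.002
grasp_force: 0.0
t: 35.85
ee_pos: [0.4742, -0.1162, 0.0096]
tcp_rot: [[-1.0, -0.0, 0.001], [-0.0, 1.0, -0.001], [-0.001, -0.001, -1.0]]
wrist_force: [-1.8, 1.3, 8.3]
finger_gap: 0.765
grasp_force: 25.5
t: 37.1
ee_pos: [0.6405, -0.0146, 0.1291]
tcp_rot: [[-1.0, 0.001, -0.001], [0.001, 1.0, -0.0], [0.001, -0.0, -1.0]]
wrist_force: [-0.2, -0.1, 0.2]
finger_gap: 0.764
grasp_force: 28.4
wrist 30
black_nut_c 0.79 13700 ztop 0.1506 topcirc (640.5, -13.7, 33.9) mid [639.6 -13.4 148.7] span [62.8 62.4  5.6]
black_pipe 0.85 5483 ztop 0.05 topcirc (637.1, -12.7, 18.0) mid [630.1 -12.6  50.1] span [13.3 34.2  9.7]
scene 31
black_nut_c 0.64 1250 ztop 0.1521 topcirc (641.4, -13.4, 33.2) mid [642.6 -13.7 150.4] span [61.6 61.4  6. ]
black_pipe 0.61 1740 ztop 0.056 topcirc (642.5, -11.9, 18.0) mid [643.9 -12.1  55.1] span [29.3 32.1  7.4]
```

```bash
python3 -m handwheel '[[[-0.001,0.001,0.04],[0,0,0]],[[-0.001,0.001,0.065],[0,0,0]],[[-0.001,0.001,0.08],[0,0,0]],[[-0.001,0.001,0.095],[0,0,0]],[[-0.001,0.001,0.11],[0,0,0]],[[-0.001,0.001,0.118],[0,0,0]],[[-0.001,0.001,0.118],[0,0,0]],[[-0.001,0.001,0.118],[0,0,0]]]'
```

```text
t: 38.4
ee_pos: [0.6431, -0.013, 0.0112]
tcp_rot: [[-1.0, -0.0, 0.001], [-0.0, 1.0, -0.0], [-0.001, -0.0, -1.0]]
wrist_force: [0.0, -0.3, -0.3]
finger_gap: 0.761
grasp_force: 28.4
```

```bash
python3 -m handwheel '[[[0,0,0.001],[0,0,0]],[[0,0,0.002],[0,0,0]],[[0,0,0.002],[0,0,0]]]' && python3 -m handwheel '[[[0,0,0],[0,0,0]],[[0,0,0],[0,0,0]],[[0,0,0],[0,0,0]],[[0,0,0],[0,0,0]],[[0,0,-0.04],[0,0,0]],[[0,0,-0.1],[0,0,0]],[[0,0,-0.15],[0,0,0]],[[0,0,-0.15],[0,0,0]],[[0,0,-0.15],[0,0,0]]]' 1; python3 look.py wrist,scene black_nut_c brass_nut_c white_nut_c gasket_c black_pipe copper_pipe white_pipe work_light_c
```

```text
t: 38.78
ee_pos: [0.6428, -0.013, 0.0088]
tcp_rot: [[-1.0, -0.0, 0.0], [-0.0, 1.0, -0.0], [-0.0, -0.0, -1.0]]
wrist_force: [-0.0, -0.2, -0.6]
finger_gap: 0.763
grasp_force: 28.5
t: 39.9
ee_pos: [0.6423, -0.0129, 0.1581]
tcp_rot: [[-1.0, -0.0, -0.001], [-0.0, 1.0, 0.0], [0.001, 0.0, -1.0]]
wrist_force: [-0.4, 0.2, -0.4]
finger_gap: 1.004
grasp_force: 0.0
wrist 32
black_nut_c 0.74 5109 ztop 0.0492 topcirc (633.8, -167.6, 11.2) mid [ 633.9 -166.    49.4] span [20.5 18.3  9.4]
brass_nut_c 0.78 1476 ztop 0.0283 topcirc (636.0, -166.4, 22.2) mid [ 635.5 -164.7   26.3] span [41.4 38.4  5.8]
white_nut_c 0.87 1772 ztop 0.0283 topcirc (639.8, 206.9, 29.0) mid [639.2 197.9  26.4] span [55.5 34.1  6. ]
gasket_c 0.62 1265 ztop 0.0406 topcirc (640.8, 208.6, 24.9) mid [640.8 200.9  38.6] span [47.4 32.1  5.7]
black_pipe 0.64 3898 ztop 0.0558 topcirc (641.8, -12.7, 17.6) mid [641.  -12.5  54.1] span [30.4 31.8  6.1]
copper_pipe 0.81 5146 ztop 0.0492 topcirc (633.8, -167.6, 11.2) mid [ 633.9 -166.    49.4] span [20.5 18.3  9.4]
white_pipe 0.91 3245 ztop 0.0488 topcirc (639.9, 205.7, 14.5) mid [639.5 
[... 230 characters left out ...]
) mid [ 636.9 -166.7   28.3] span [41.1 41.5  7.2]
white_nut_c 0.68 326 ztop 0.0301 topcirc (641.9, 208.4, 28.4) mid [647.3 208.   28.5] span [41.9 52.9  6.6]
gasket_c 0.76 311 ztop 0.0426 topcirc (640.7, 209.5, 24.9) mid [642.5 209.4  40.8] span [43.8 47.7  5.8]
black_pipe 0.95 984 ztop 0.0571 topcirc (642.5, -12.5, 17.3) mid [642.6 -12.1  55.5] span [30.2 31.9  6.7]
copper_pipe 0.95 1287 ztop 0.0476 topcirc (634.4, -168.4, 11.3) mid [ 635.5 -168.3   47.7] span [18.1 21.5  9.8]
white_pipe 0.77 923 ztop 0.0565 topcirc (639.4, 209.2, 14.3) mid [639.7 208.7  55.2] span [23.1 24.8  7.2]
work_light_c 0.71 1051 ztop 0.0975 topcirc (540.1, 324.4, 19.2) mid [540.5 324.3  96.1] span [35.5 34.4  6.2]
```

View pics/scene_33.png

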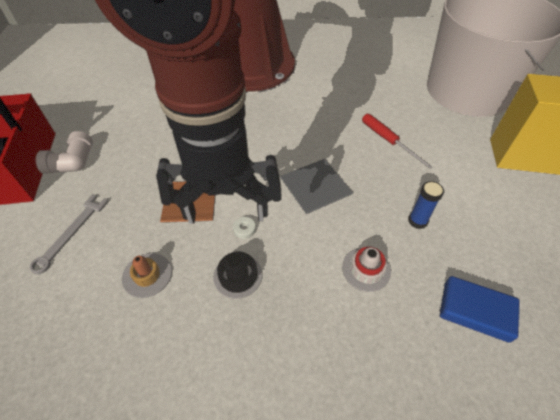

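The picture shows the brass nut at (145,272), the black nut at (237,272) and the white nut with the gasket on top at (370,265). All lie flat on their own pipes. The work light stands at (425,205), and the gripper is clear of everything.

```bash
python3 -c "from bench import env; print(env.job_done())"
```

```text
the job is handed in; nothing more can be done
None
```

I handed the job in at about 40 s; the last camera check showed every nut flat on its own pipe's flange, the gasket flat on the white nut and the work light still standing, but no verdict came back.

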